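Zero the haematocrit reader's dial

ROBOT

A 6-joint arm with a two-finger parallel gripper is mounted at the origin on the work surface. World frame = base frame: x ahead of the robot, y to its left, z up, the work surface at z = 0. Lengths are in m, angles in rad, forces in N, time in s.
With the tool pointing down it reaches from about 0.35 to 0.8 m from the base axis. Payload 7.3 kg.
Tool frame: the origin (TCP) lies midway between the tips of the shut fingers; the grasp point (between the pads) lies bot.pinch_z behind it (bot.pinch_z is the distance from the TCP to the grasp point, in m); z points along the fingers, y is the direction in which the jaws open and shut (so a half turn about z gives the same grasp; the last joint's range is limited). The gripper opens to 85 mm and grips with 20 to 120 N. Pads are 22 mm wide; open, the fingers measure 114 mm over their backs; the gripper's body (76 mm by 85 mm) begins 54 mm behind the grasp point. The pads swing forward as they close: fully open they stand 13 mm farther back than shut.
Start: joints at [-1.412, 0.342, 1.524, -0, 1.275, -0.146], TCP at [0.158, -0.501, 0.231] pointing down, gripper open.
Joint ranges: [-2.53, 2.53], [-0.77, 2.02], [0.04, 2.7], [-1, 4.14], [0.28, 2.66], [-3.11, 3.11]. Speed limits (rad/s): [2.57, 2.57, 3.14, 3.14, 3.14, 3.14].

INTERFACE

Orientations are given as a unit quaternion [w, x, y, z].
In Python, from rig import bot, cams, job gives the robot as it stands.
- The arm moves only by the shell command python3 -m crank 'ROWS' [OPENING] [FORCE]. ROWS is JSON, a list of rows, each an object of numbers: "dx", "dy", "dz": the shift along the tool's x, y, z in mm; "spin": the turn about the tool's z in degrees. A call has 1 to 10 rows; each row shifts and turns the commanded pose from where the row before left it, along the tool's axes as they then stand; what a row does not reach is not made up. A row lasts 1/8 s, in which the tool goes at most 62.5 mm and 10.7 degrees, less where a joint would pass 70% of its speed; a pose out of reach is approached as far as the arm can. A call is refused whole if a number of a shift passes 62.5 or a number of a turn 10.7, either way. A call with a gripper value outside its range is refused whole. OPENING is the finger opening in mm, from 0 to 85.4, set as the call begins (- or left out, the last holds). The fingers move at their own pace and stop on an object; FORCE is the grip in N (left out, the last holds). Time passes only in rows, so rows that do not move let the fingers close. It gives the time, the measured TCP pose, the force and the opening at its end, in the units of the state.
- bot.sense(): the state, without advancing time (a new reading comes with each control period).
- cams.grab_frame(name): name is "scene" or "top"; returns a dict with "image" (480x640x3 uint8, blue, green, red), "z_map" (480x640 float32, m along the optical axis (not along the pixel's ray), 0 where there is no reading), "intrinsics" (3x3 intrinsics, pixels), "distortion" ([k1, k2, p1, p2, k3] as OpenCV has them; the pictures are not rectified), "R" (3x3) and "t" (3): a world point X has camera coordinates R X + t. Camera axes: x right, y down, z forward; pixel columns grow to the right and rows downward; lengths in m; the calibration is good to about 2 mm. A picture is of the moment at which its call begins.
- job.sign_off(): hands the job in, once; it reports no verdict.
The state is a dict: "time_s": time; "joints": joint angles; "dq": joint speeds; "tau": joint torques, N m; "eef_pos": TCP position; "tcp_rot": TCP orientation; "wrist_force": force on the tool from outside, world axes, zero at the start; "wrist_torque": the same for the moment, N m; "gripper_width": finger opening in m.
Only numpy, scipy, OpenCV 4.12 (cv2) and the standard library are available. Lean on these libraries where they do the work, as an engineer would, in place of code of your own. Each camera call takes 0.05 s, during which the arm holds its last target.

TASK

Zero the capillary reader: push the dial round by the upright black pin of its lever until the dial's long blue 100 line lies right under the red hairline of the clear indicator arm, within one scale division, then leave it there and back away. Only push the lever, gently, with a fingertip or the outside of the fingers; do not pinch it, do not touch the dial face or the indicator arm, do not shift or lift the reader, and leave everything else on the bench alone.

Things in the scene. Friction and masses are not known exactly. Their poses are not given: they have to be found in the camera images.
- reader: Flat round instrument for reading blood capillaries, standing loose on the bench on rubber feet, about 1.4 kg, grey cast base 184 mm in diameter and 22 mm high. Origin: centre of its underside on the bench, which is also on the vertical axis about which the dial and the indicator arm both turn; z up.
- dial_face: White graduated disc of the dial, 172 mm in diameter, its top 28.5 mm above the bench, with 100 divisions of 3.5 degrees each in black ticks round the edge and grey spirals inside. Origin on the vertical turning axis, at bench height (z = 0 of the reader); the blue 100 line runs along its -y, the lever along its +y. Do not touch it.
- lever: Lever, one rigid piece with the dial, exactly opposite the 100 line: steel strap 12 mm wide, sticking out radially over the base's rim, its top 28 mm above the bench, carrying an upright black pin 12 mm in diameter at 108 mm radius, up to 57.5 mm. Beyond 92 mm radius nothing else is in the way. Origin on the turning axis at bench height; the pin is at y = +0.108 in its axes.
- lever_pin (a point): Centre of the top end of the lever's black pin, 108 mm from the turning axis, 57.5 mm above the bench.
- hundred_line (a point): Point on the long blue 100 line of the dial, on the dial's top, 80 mm from the turning axis (28.5 mm above the bench). The line is 3 mm wide and runs from 19 to 85 mm radius, far longer than the black ticks.
- hairline_tip (a point): Point of the red hairline needle of the indicator arm, 80 mm from the turning axis, 34.5 mm above the bench: the dial is zeroed when hundred_line is straight under it.
- indicator: Clear plastic indicator arm 18 mm wide lying over the dial from its centre out to 74 mm radius, a red hairline along its middle ending in a red needle to 81 mm, a thin blood capillary beside it; top 36.5 mm above the bench, pivot screw 40.5 mm. Origin on the turning axis at bench height; the hairline runs along its -y. It turns with light friction if pushed: leave it where it is.
- dial (a joint): Turning angle of dial and lever relative to the reader's base, rad, growing counter-clockwise seen from above. No stops: it turns either way without end, and stays where it is left (steady friction, about 1.1 N at the pin, no spring, no coasting).
- rack: White tube rack full of capped blood tubes, 200 x 66 x 90 mm, left of the reader. Origin: centre of its underside. Leave alone.
- vial: Small clear vial of empty capillaries with a blue cap, 28 mm in diameter, 82 mm high, upright. Origin: centre of its underside. Leave alone.
- sealant_tray: Flat blue tray of white capillary sealant, 60 x 100 x 12 mm. Origin: centre of its underside. Leave alone.
- pen: White marker pen with blue cap, 135 mm long, 13 mm thick, lying right of the reader. Origin: under its middle. Leave alone.
Not all that is in view belongs to the job. What is shaped like the reader but orange or yellow is not meant.

How it is judged:
On the way:
1. the lever is pushed by the fingers (contact force between the fingers and lever above 0.2 N), for 0.1 s.
At the end, for the whole second after the job is handed in: The 100 line lies under the hairline to within one 3.5 degree division (4.9 mm at the 80 mm radius), the dial is at rest, and the needle and the reader are within 6 mm of where they were (horizontal distance between hundred_line and hairline_tip below 0.0049 m and velocity of joint dial between -0.03 and 0.03 rad/s and distance of each of hairline_tip, reader from where it was at the start of the episode below 0.006 m); the robot touches nothing.
It fails at once if the reader is shifted by more than 10 mm, lifted or tilted (distance of reader from where it was at the start of the episode above 0.01 m or height (world z) of reader above 0.005 m or angle between reader's own z axis and vertical above 0.06 rad).
It fails at once if the lever is pinched or pushed with more than 15 N (contact force between the fingers and lever above 15 N).
It fails at once if the dial face or the indicator arm is touched (contact force between any of the fingers, the arm and dial_face above 0.5 N or contact force between any of the fingers, the arm and indicator above 0.5 N).
It fails at once if the rack, vial, sealant tray or pen is moved by more than 15 mm, or the vial is tipped over (distance of any of rack, vial, sealant_tray, pen from where it was at the start of the episode above 0.015 m or angle between vial's own z axis and vertical above 0.4 rad).
It also fails if it takes over 54 s, if anything falls off the work surface, if the arm or the gripper's body presses on something with over 40 N, if the wrist force passes 120 N, or if a joint passes its speed limit or range.

## Working session

There is one attempt and no reset: what is moved stays moved. The work goes in short steps, Python scripts to look and compute and a shell command to move; the robot and the scene stay as the last step left them, time stands still between calls to the robot, and variables do not carry over. Pictures are saved under pics/ and viewed, and the job is handed in when it is done.

```bash
mkdir -p pics; ls
python3 - <<'E'
from rig import bot,cams,job
import cv2
s=bot.sense();print({k:s[k] for k in ('time_s','eef_pos','tcp_rot','gripper_width','wrist_force')},bot.pinch_z)
for n in('scene','top'):
    f=cams.grab_frame(n);cv2.imwrite(f'pics/{n}0.png',f['image']);print(n,f['intrinsics'],f['distortion'],f['R'],f['t'])
E
```

```text
pics
{'time_s': 0.0, 'eef_pos': array([ 0.15751694, -0.50038723,  0.23064399]), 'tcp_rot': array([-7.61284398e-04,  9.88410080e-01,  1.51805582e-01, -9.18617523e-06]), 'gripper_width': 0.08500282647555497, 'wrist_force': array([ 0.26446304, -0.00730927, -1.23848701])} 0.0187
scene [[613.63924454   0.         329.74998482]
 [  0.         613.63924454 223.11710477]
 [  0.           0.           1.        ]] [-0.09800491  0.          0.          0.          0.        ] [[ 0.27790802  0.96047768  0.01580398]
 [ 0.53878573 -0.14223137 -0.83034943]
 [-0.79528427  0.23927573 -0.5570189 ]] [-0.18515269 -0.23118294  1.52547333]
top [[446.72508203   0.         317.40374853]
 [  0.         446.72508203 241.07310919]
 [  0.           0.           1.        ]] [-0.08858327  0.          0.          0.          0.        ] [[ 0.01974416 -0.99977644 -0.0075654 ]
 [-0.96801336 -0.01722279 -0.25030684]
 [ 0.25012058  0.0122655  -0.968137  ]] [0.03562081 0.55351452 0.68095843]
```

View pics/scene0.png

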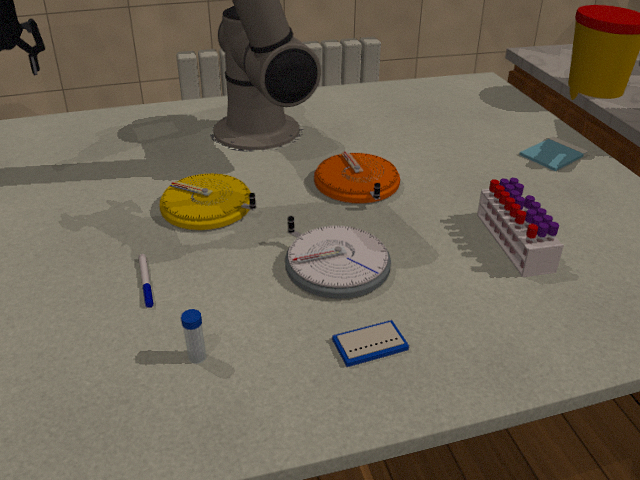

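View pics/top0.png

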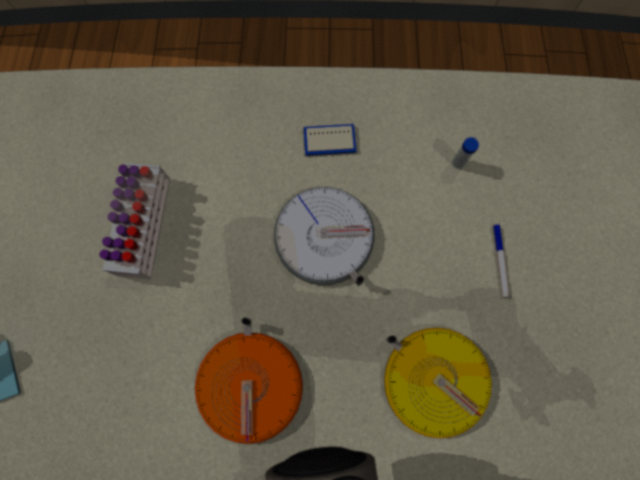

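The white reader is at about (323,233) in top. Its blue line runs up-left to (300,197), its pin is at (359,281) and its needle points right to (369,229). I'll enlarge the crop next.

```bash
python3 - <<'E'
import cv2
a=cv2.imread('pics/top0.png')[170:310,250:410];cv2.imwrite('pics/topc.png',cv2.resize(a,None,fx=5,fy=5,interpolation=cv2.INTER_CUBIC)[:600*2,:800])
a=cv2.imread('pics/scene0.png')[205:305,270:410];cv2.imwrite('pics/scenec.png',cv2.resize(a,None,fx=5,fy=5,interpolation=cv2.INTER_CUBIC))
E
python3 - <<'E'
import cv2
a=cv2.imread('pics/topc.png');cv2.imwrite('pics/topc2.png',a[50:650])
E
```

```text
(no output)
```

View pics/topc2.png

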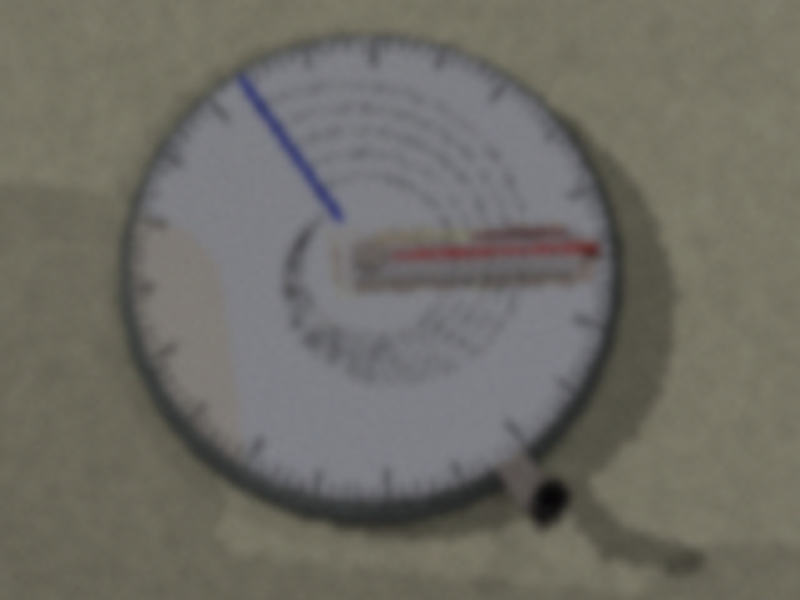

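View pics/scenec.png

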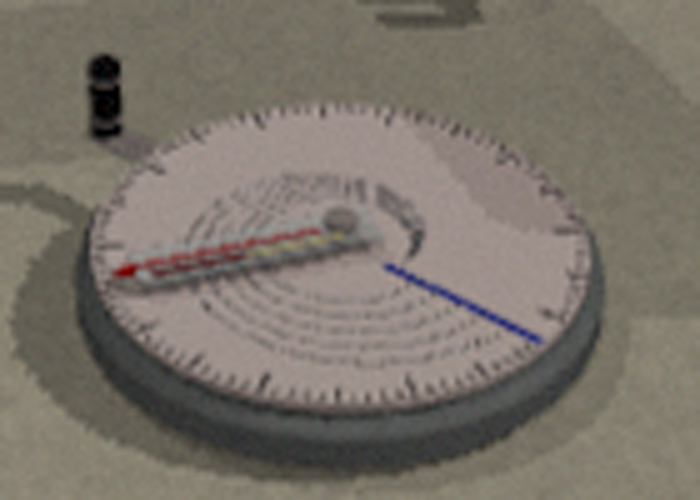

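```bash
cat > h.py <<'E'
import numpy as np,cv2
from rig import bot,cams,job
def plane(f,uv,z):
    uv=np.asarray(uv,float).reshape(-1,1,2)
    n=cv2.undistortPoints(uv,f['intrinsics'],f['distortion']).reshape(-1,2)
    d=np.c_[n,np.ones(len(n))]@f['R']; c=-f['R'].T@f['t']
    return (c+d*((z-c[2])/d[:,2])[:,None])[:,:2]
def proj(f,X):
    return cv2.projectPoints(np.asarray(X,float).reshape(-1,1,3),cv2.Rodrigues(f['R'])[0],f['t'],f['intrinsics'],f['distortion'])[0].reshape(-1,2)
def ang(p,c): d=p-c; return np.degrees(np.arctan2(d[...,1],d[...,0]))
E
python3 - <<'E'
from h import *
f=cams.grab_frame('top')
up=lambda x,y:(250+(x+.5)/5-.5,170+(y+50+.5)/5-.5)
bl=plane(f,[up(240,77),up(340,218)],.0285)
hl=plane(f,[up(603,248),up(400,255)],.0345)
pin=plane(f,[up(553,490)],.0575)
# dial edge by points read on the crop
g=f['image']; m=(g.min(2)>95).astype(np.uint8)
e=[(240,77),(130,262),(612,250),(375,38),(385,500)]
print('edge',plane(f,[up(*q) for q in e],.0285))
print('blue',bl,'hair',hl,'pin',pin)
P=plane(f,[up(*q) for q in e],.0285)
A=np.c_[2*P,np.ones(len(P))];s=np.linalg.lstsq(A,(P**2).sum(1),rcond=None)[0]
print('circ',s[:2],np.sqrt(s[2]+s[:2]@s[:2]))
d1=bl[0]-bl[1];d2=hl[0]-hl[1]
t=np.linalg.solve(np.c_[d1,-d2],hl[1]-bl[1]);c=bl[1]+t[0]*d1;print('cross',c)
for cc in (c,s[:2]): print(ang(bl,cc),ang(hl,cc),ang(pin,cc),np.linalg.norm(pin-cc,axis=1),np.linalg.norm(bl-cc,axis=1),np.linalg.norm(hl-cc,axis=1))
fs=cams.grab_frame('scene')
us=lambda x,y:(270+(x+.5)/5-.5,205+(y+.5)/5-.5)
b2=plane(fs,[us(541,341),us(387,266)],.0285);h2=plane(fs,[us(115,273),us(330,230)],.0345);p2=plane(fs,[us(103,62)],.0575)
print('scene',b2,h2,p2,'dirs',ang(b2[0],b2[1]),ang(h2[0],h2[1]),'topdirs',ang(bl[0],bl[1]),ang(hl[0],hl[1]))
for n,uv in (('vial',(470,146)),('pen1',(498,227)),('pen2',(506,296)),('yellowpin',(392,340)),('orange pin',(246,321))): print(n,plane(f,[uv],.06 if n!='pen1' and n!='pen2' else .01))
E
```

```text
edge [[ 0.65007476  0.08451824]
 [ 0.57906119  0.12176049]
 [ 0.58658029 -0.05086555]
 [ 0.66614918  0.03533222]
 [ 0.49460418  0.02916187]]
blue [[0.65007476 0.08451824]
 [0.59680422 0.04684615]] hair [[ 0.5855329  -0.04698445]
 [ 0.5816518   0.02518756]] pin [[ 0.49409745 -0.02687644]]
circ [0.58009509 0.03521536] 0.08604846929415566
cross [0.58108489 0.03572969]
[35.26734705 35.26734705] [-86.92184596 -86.92184596] [-144.25688284] [0.10717436] [0.08449808 0.01925288] [0.08283365 0.01055736]
[35.16589902 34.8407761 ] [-86.21519997 -81.17590284] [-144.17005624] [0.10607068] [0.08560331 0.02035854] [0.08237948 0.01014791]
scene [[0.64873402 0.08741333]
 [0.59624908 0.05045112]] [[ 0.58390314 -0.04183122]
 [ 0.57915264  0.03509406]] [[ 0.49107482 -0.02391928]] dirs 35.15489395890651 -86.4662077209474 topdirs 35.267347048894884 -86.92184596095245
vial [[ 0.74004555 -0.22943187]]
pen1 [[ 0.60138253 -0.28844079]]
pen2 [[ 0.47279932 -0.29298654]]
yellowpin [[ 0.39184139 -0.07816586]]
orange pin [[0.41792432 0.16063961]]
```

```bash
python3 -m crank '[{"dx":23.6,"dy":-15.8},{"dx":23.6,"dy":-15.8},{"dx":23.6,"dy":-15.8},{"dx":23.6,"dy":-15.8},{"dx":23.6,"dy":-15.8},{"dx":23.6,"dy":-15.8},{"dx":23.6,"dy":-15.8},{"dx":23.6,"dy":-15.8},{"dx":23.6,"dy":-15.8},{"dx":23.6,"dy":-15.8}]' 0 20
python3 -m crank '[{"dx":23.6,"dy":-15.8},{"dx":23.6,"dy":-15.8},{"dx":23.6,"dy":-15.8},{"dx":23.6,"dy":-15.8},{"dx":23.6,"dy":-15.8},{"dx":23.6,"dy":-15.8},{"dx":23.6,"dy":-15.8},{"dx":23.6,"dy":-15.8},{"dx":23.6,"dy":-15.8},{"dx":23.6,"dy":-15.8}]'
python3 -m crank '[{"spin":-10},{"spin":-10},{"spin":-10},{"spin":-10},{"spin":-10},{"spin":-10},{"spin":-10},{"spin":-10},{"spin":-10},{"spin":-10}]'
python3 -m crank '[{"spin":-8},{}]'
```

```text
$[0]: bad value
$[0]: bad value
$[0]: bad value
$[0]: bad value
```

The rows were refused, so each row may need all four keys.

```bash
python3 -m crank '[{"dx":23.6,"dy":-15.8,"dz":0,"spin":0},{"dx":23.6,"dy":-15.8,"dz":0,"spin":0},{"dx":23.6,"dy":-15.8,"dz":0,"spin":0},{"dx":23.6,"dy":-15.8,"dz":0,"spin":0},{"dx":23.6,"dy":-15.8,"dz":0,"spin":0},{"dx":23.6,"dy":-15.8,"dz":0,"spin":0},{"dx":23.6,"dy":-15.8,"dz":0,"spin":0},{"dx":23.6,"dy":-15.8,"dz":0,"spin":0},{"dx":23.6,"dy":-15.8,"dz":0,"spin":0},{"dx":23.6,"dy":-15.8,"dz":0,"spin":0}]' 0 20
```

```text
time_s: 1.45
eef_pos: [0.3357, -0.2784, 0.2312]
tcp_rot: [-0.0, 0.988, 0.152, -0.0]
wrist_force: [0.3, -0.2, 0.4]
gripper_width: -0.0001
```

```bash
python3 -m crank '[{"dx":23.6,"dy":-15.8,"dz":0,"spin":0},{"dx":23.6,"dy":-15.8,"dz":0,"spin":0},{"dx":23.6,"dy":-15.8,"dz":0,"spin":0},{"dx":23.6,"dy":-15.8,"dz":0,"spin":0},{"dx":23.6,"dy":-15.8,"dz":0,"spin":0},{"dx":23.6,"dy":-15.8,"dz":0,"spin":0},{"dx":23.6,"dy":-15.8,"dz":0,"spin":0},{"dx":23.6,"dy":-15.8,"dz":0,"spin":0},{"dx":23.6,"dy":-15.8,"dz":0,"spin":0},{"dx":23.6,"dy":-15.8,"dz":0,"spin":0}]'
python3 -m crank '[{"dx":0,"dy":0,"dz":0,"spin":-10},{"dx":0,"dy":0,"dz":0,"spin":-10},{"dx":0,"dy":0,"dz":0,"spin":-10},{"dx":0,"dy":0,"dz":0,"spin":-10},{"dx":0,"dy":0,"dz":0,"spin":-10},{"dx":0,"dy":0,"dz":0,"spin":-10},{"dx":0,"dy":0,"dz":0,"spin":-10},{"dx":0,"dy":0,"dz":0,"spin":-10},{"dx":0,"dy":0,"dz":0,"spin":-10},{"dx":0,"dy":0,"dz":0,"spin":-10}]'
python3 -m crank '[{"dx":0,"dy":0,"dz":40,"spin":-8},{"dx":0,"dy":0,"dz":40,"spin":0},{"dx":0,"dy":0,"dz":30,"spin":0},{"dx":0,"dy":0,"dz":0,"spin":0}]'
python3 - <<'E'
from h import *
s=bot.sense();w,x,y,z=s['tcp_rot'];print(s['eef_pos'],np.degrees(np.arctan2(2*(x*y+w*z),1-2*(y*y+z*z))),s['joints'])
for n in('scene','top'):
    f=cams.grab_frame(n);cv2.imwrite(f'pics/{n}1.png',f['image'])
E
```

```text
time_s: 2.7
eef_pos: [0.5134, -0.0569, 0.2311]
tcp_rot: [-0.0, 0.988, 0.152, -0.0]
wrist_force: [-0.2, -0.7, 0.0]
gripper_width: 0.0002
time_s: 3.95
eef_pos: [0.5129, -0.0577, 0.2311]
tcp_rot: [-0.0, 0.517, 0.856, -0.0]
wrist_force: [-1.6, 0.0, -0.4]
gripper_width: -0.0001
time_s: 4.45
eef_pos: [0.5115, -0.0574, 0.1194]
tcp_rot: [-0.003, 0.458, 0.889, -0.001]
wrist_force: [0.6, -0.4, 0.5]
gripper_width: 0.0001
[ 0.51145056 -0.05735272  0.11935026] 125.46010462188072 [-2.60618312e-01  4.46079813e-01  1.70401346e+00 -1.00241796e-04
  9.96746054e-01 -8.79466035e-01]
```

View pics/scene1.png

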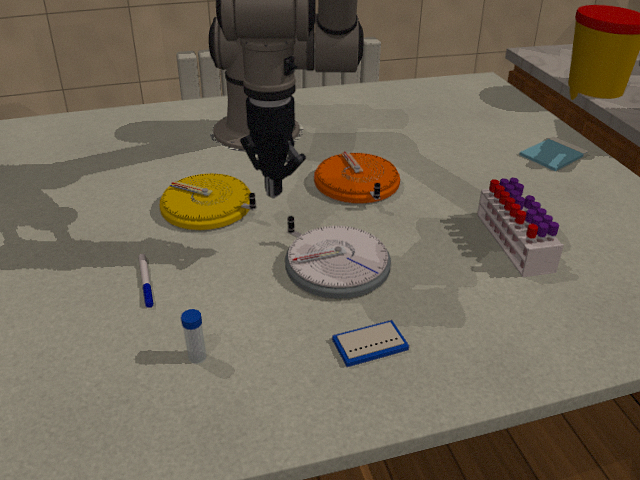

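View pics/top1.png

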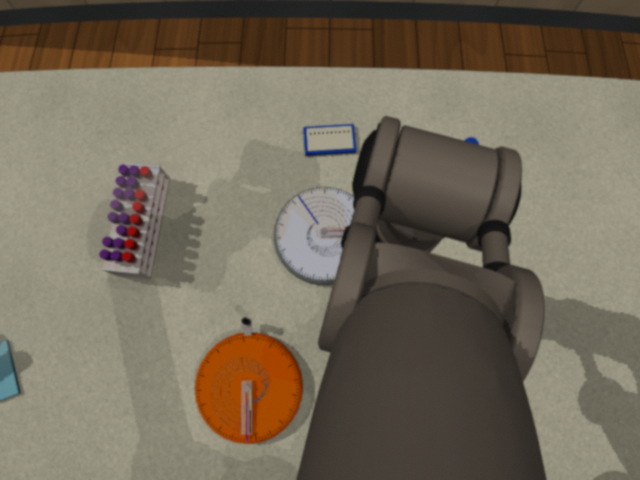

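Scene shows the fingertips at (272,190), on the -y side of the pin at (291,219). In top the arm hides the pin, but the blue line is still visible. I'll descend to about 41 mm.

```bash
python3 -m crank '[{"dx":0,"dy":0,"dz":20,"spin":0},{"dx":0,"dy":0,"dz":20,"spin":0},{"dx":0,"dy":0,"dz":20,"spin":0},{"dx":0,"dy":0,"dz":18,"spin":0},{"dx":0,"dy":0,"dz":0,"spin":0},{"dx":0,"dy":0,"dz":0,"spin":0}]'
python3 - <<'E'
from h import *
f=cams.grab_frame('scene');a=f['image'][150:310,230:410];cv2.imwrite('pics/s2.png',cv2.resize(a,None,fx=3.7,fy=3.7,interpolation=cv2.INTER_CUBIC))
E
```

```text
time_s: 5.3
eef_pos: [0.5141, -0.058, 0.0448]
tcp_rot: [0.001, 0.458, 0.889, 0.0]
wrist_force: [0.6, -0.8, -0.5]
gripper_width: 0.0001
```

View pics/s2.png

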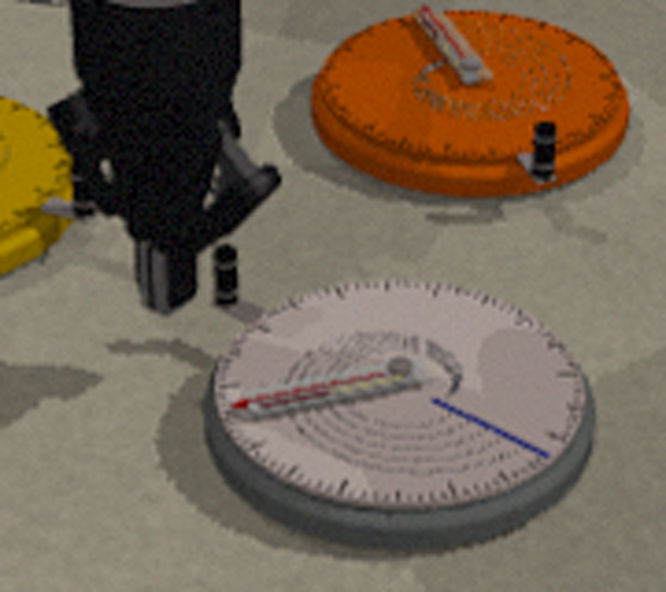

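```bash
python3 -m crank '[{"dx":4,"dy":0,"dz":1,"spin":0},{"dx":4,"dy":0,"dz":1,"spin":0},{"dx":4,"dy":0,"dz":1,"spin":0},{"dx":4,"dy":0,"dz":0,"spin":0},{"dx":4,"dy":0,"dz":0,"spin":0},{"dx":0,"dy":0,"dz":0,"spin":0},{"dx":0,"dy":0,"dz":0,"spin":0}]'
python3 - <<'E'
from h import *
f=cams.grab_frame('scene');a=f['image'][150:310,230:410];cv2.imwrite('pics/s3.png',cv2.resize(a,None,fx=3.7,fy=3.7,interpolation=cv2.INTER_CUBIC))
E
```

```text
time_s: 6.22
eef_pos: [0.5015, -0.0415, 0.0403]
tcp_rot: [0.0, 0.458, 0.889, -0.0]
wrist_force: [0.9, 0.6, 0.4]
gripper_width: 0.0004
```

View pics/s3.png

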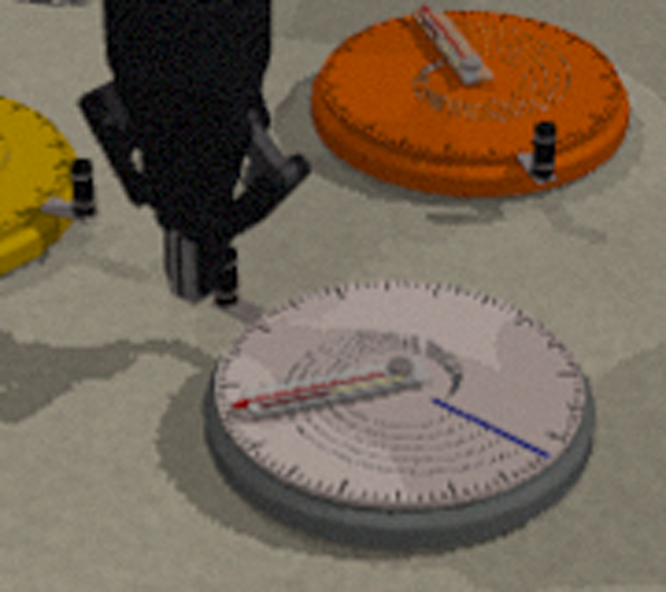

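The finger is just about at the pin and the dial hasn't moved. I'll push along the arc.

```bash
python3 -m crank '[{"dx":3,"dy":0,"dz":0,"spin":0},{"dx":5.7,"dy":-0.7,"dz":0,"spin":3},{"dx":5.7,"dy":-0.7,"dz":0,"spin":3},{"dx":5.7,"dy":-0.7,"dz":0,"spin":3},{"dx":5.7,"dy":-0.7,"dz":0,"spin":3},{"dx":5.7,"dy":-0.7,"dz":0,"spin":3},{"dx":5.7,"dy":-0.7,"dz":0,"spin":3},{"dx":5.7,"dy":-0.7,"dz":0,"spin":3},{"dx":5.7,"dy":-0.7,"dz":0,"spin":3},{"dx":0,"dy":0,"dz":0,"spin":0}]'
cat > st.py <<'E'
from h import *
import sys
s=bot.sense();w,x,y,z=s['tcp_rot'];yaw=np.degrees(np.arctan2(2*(x*y+w*z),1-2*(y*y+z*z)))
c=np.array([.5798,.0368]);d=s['eef_pos'][:2]-c;th=np.radians(yaw+90);r=np.array([np.cos(th),np.sin(th)]);t=np.array([np.cos(np.radians(yaw)),np.sin(np.radians(yaw))])
print('yaw',yaw,'lever ang by yaw',yaw+90,'radial',d@r,'tang',d@t,'z',s['eef_pos'][2],s['wrist_force'])
k=sys.argv[1]
f=cams.grab_frame('scene');a=f['image'][150:310,230:410];cv2.imwrite(f'pics/s{k}.png',cv2.resize(a,None,fx=3.7,fy=3.7,interpolation=cv2.INTER_CUBIC))
f=cams.grab_frame('top');a=f['image'][170:310,250:410];cv2.imwrite(f'pics/t{k}.png',cv2.resize(a,None,fx=4,fy=4,interpolation=cv2.INTER_CUBIC))
E
python3 st.py 4
```

```text
time_s: 7.52
eef_pos: [0.4754, -0.0001, 0.0404]
tcp_rot: [0.0, 0.633, 0.775, -0.0]
wrist_force: [-0.8, -0.1, 0.1]
gripper_width: -0.0
yaw 101.52023322724176 lever ang by yaw 191.52023322724176 radial 0.10966483516184528 tang -0.0152805635853362 z 0.04035818901859823 [-0.77954147 -0.12086665  0.1474412 ]
```

View pics/s4.png

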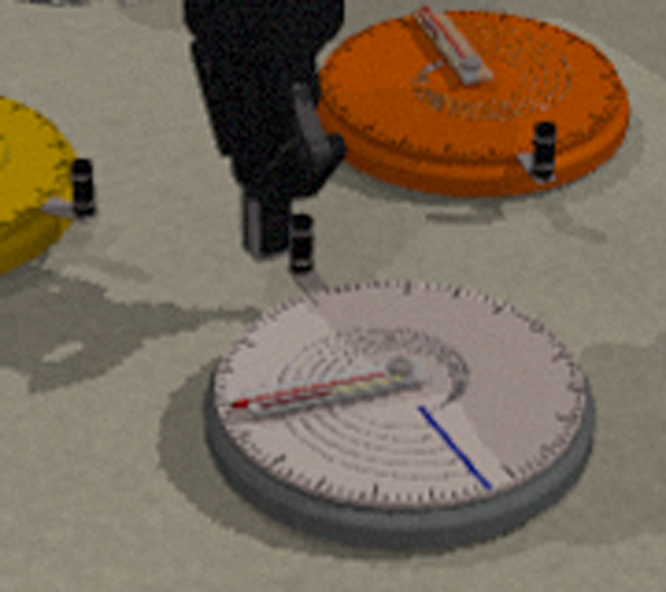

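View pics/t4.png

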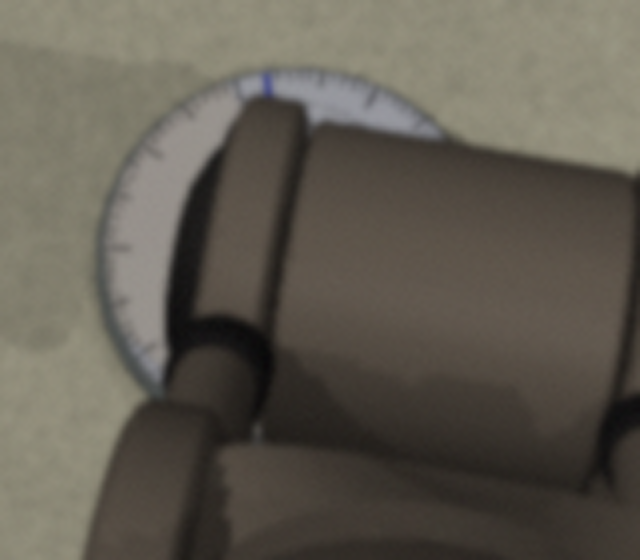

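The pin is following: the blue line in scene now runs (420,407) to (489,486). I'll measure how far it has gone.

```bash
cat > bl.py <<'E'
from h import *
import sys
v=list(map(float,sys.argv[1:]))
f=cams.grab_frame('scene');q=lambda x,y:(230+(x+.5)/3.7-.5,150+(y+.5)/3.7-.5)
c=np.array([.5785,.0385])
b=plane(f,[q(*v[:2]),q(*v[2:4])],.0285);print('blue dir',ang(b[1],b[0]),'about c',ang(b,c))
if len(v)>4:
    b=plane(f,[q(*v[4:6]),q(*v[6:])],.0345);print('hair dir',ang(b[1],b[0]),ang(b,c))
E
python3 bl.py 420 407 489 486 380 375 232 405
```

```text
blue dir 11.20471552325528 about c [10.95835873 11.14288518]
hair dir -86.22287654462988 [-88.23920325 -86.45085452]
```

```bash
python3 -m crank '[{"dx":5.7,"dy":-0.7,"dz":0,"spin":3},{"dx":5.7,"dy":-0.7,"dz":0,"spin":3},{"dx":5.7,"dy":-0.7,"dz":0,"spin":3},{"dx":5.7,"dy":-0.7,"dz":0,"spin":3},{"dx":5.7,"dy":-0.7,"dz":0,"spin":3},{"dx":5.7,"dy":-0.7,"dz":0,"spin":3},{"dx":5.7,"dy":-0.7,"dz":0,"spin":3},{"dx":5.7,"dy":-0.7,"dz":0,"spin":3},{"dx":5.7,"dy":-0.7,"dz":0,"spin":3},{"dx":5.7,"dy":-0.7,"dz":0,"spin":3}]'
python3 st.py 5;python3 -m crank '[{"dx":5.7,"dy":-0.7,"dz":0,"spin":3},{"dx":5.7,"dy":-0.7,"dz":0,"spin":3},{"dx":5.7,"dy":-0.7,"dz":0,"spin":3},{"dx":5.7,"dy":-0.7,"dz":0,"spin":3},{"dx":5.7,"dy":-0.7,"dz":0,"spin":3},{"dx":5.7,"dy":-0.7,"dz":0,"spin":3},{"dx":5.7,"dy":-0.7,"dz":0,"spin":3},{"dx":5.7,"dy":-0.7,"dz":0,"spin":3},{"dx":5.7,"dy":-0.7,"dz":0,"spin":3},{"dx":5.7,"dy":-0.7,"dz":0,"spin":3}]'
python3 st.py 6
```

```text
time_s: 8.93
eef_pos: [0.4705, 0.0561, 0.0402]
tcp_rot: [-0.0, 0.812, 0.584, -0.0]
wrist_force: [0.0, -1.6, 1.0]
gripper_width: 0.0001
yaw 71.39442412709995 lever ang by yaw 161.39442412709997 radial 0.1097633083709089 tang -0.016580827794180162 z 0.04023704418111071 [ 0.03788439 -1.59805661  0.97704591]
time_s: 10.28
eef_pos: [0.4941, 0.1075, 0.04]
tcp_rot: [-0.0, 0.935, 0.354, -0.001]
wrist_force: [-2.0, 0.1, 0.5]
gripper_width: 0.0
yaw 41.452806559052014 lever ang by yaw 131.45280655905202 radial 0.1097659879651524 tang -0.01744482135206469 z 0.04002724441232182 [-2.03881256  0.05006455  0.45699707]
```

View pics/s6.png

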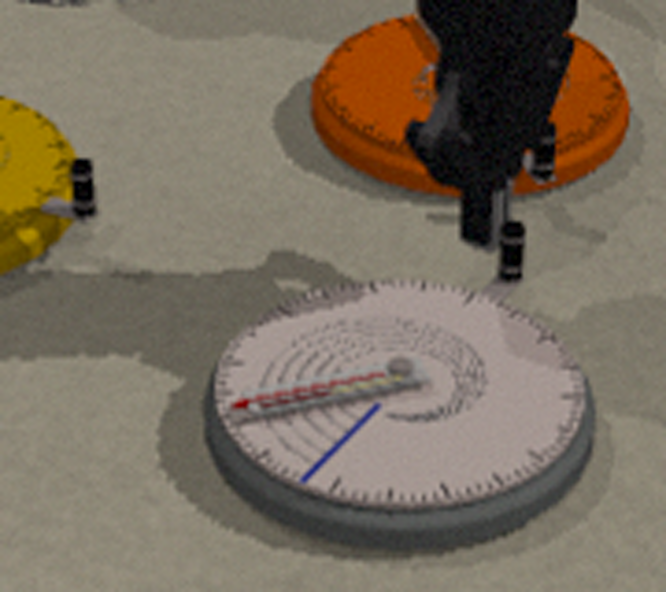

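View pics/t6.png

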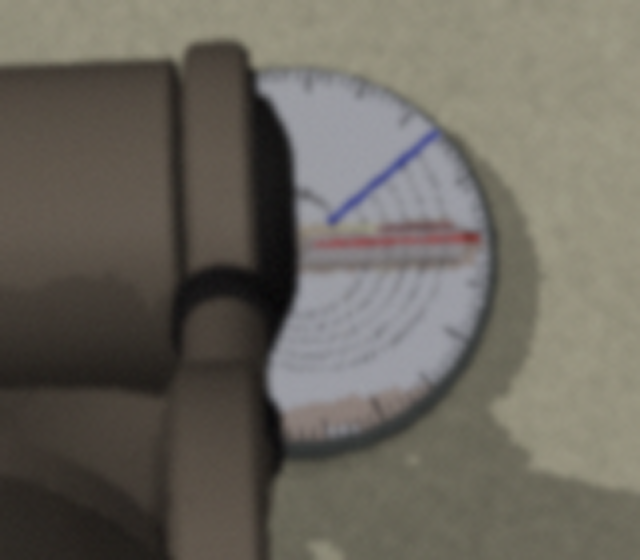

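Both cameras see the needle and the blue line now. In top the line runs (330,221) to (437,132) and the needle tip is at (480,238). In scene the line ends at (303,481).

```bash
cat > tl.py <<'E'
from h import *
import sys
v=list(map(float,sys.argv[1:]))
f=cams.grab_frame('top');q=lambda x,y:(250+(x+.5)/4-.5,170+(y+.5)/4-.5)
c=np.array([.5808,.0356])
b=plane(f,[q(*v[:2]),q(*v[2:4])],.0285);print('top blue dir',ang(b[1],b[0]),'about c',ang(b,c))
b=plane(f,[q(*v[4:6]),q(*v[6:])],.0345);print('hair dir',ang(b[1],b[0]),ang(b,c))
E
python3 tl.py 330 221 437 132 310 245 480 238; python3 bl.py 379 405 303 481 380 375 232 405
```

```text
top blue dir -48.19852522254137 about c [-48.20155189 -48.19923944]
hair dir -86.52526360559959 [-87.4674067  -86.59479766]
blue dir -47.135083463865136 about c [-43.0903297 -46.1829961]
hair dir -86.22287654462988 [-88.23920325 -86.45085452]
```

```bash
python3 -m crank '[{"dx":5.7,"dy":-0.8,"dz":0,"spin":3},{"dx":5.7,"dy":-0.8,"dz":0,"spin":3},{"dx":5.7,"dy":-0.8,"dz":0,"spin":3},{"dx":5.7,"dy":-0.8,"dz":0,"spin":3},{"dx":5.7,"dy":-0.8,"dz":0,"spin":3},{"dx":5.7,"dy":-0.8,"dz":0,"spin":3},{"dx":5.7,"dy":-0.8,"dz":0,"spin":3},{"dx":5.7,"dy":-0.8,"dz":0,"spin":3},{"dx":5.7,"dy":-0.8,"dz":0,"spin":3},{"dx":5.7,"dy":-0.8,"dz":0,"spin":3}]'
python3 -m crank '[{"dx":3.8,"dy":-0.5,"dz":0,"spin":2},{"dx":1.9,"dy":-0.25,"dz":0,"spin":1},{"dx":0,"dy":0,"dz":0,"spin":0},{"dx":0,"dy":0,"dz":0,"spin":0}]'
python3 st.py 7
```

```text
time_s: 11.72
eef_pos: [0.5403, 0.141, 0.0401]
tcp_rot: [-0.0, 0.995, 0.1, -0.001]
wrist_force: [-1.3, 0.9, 0.4]
gripper_width: -0.0002
time_s: 12.22
eef_pos: [0.5462, 0.1428, 0.0403]
tcp_rot: [0.0, 0.997, 0.074, 0.0]
wrist_force: [0.5, -0.2, -0.9]
gripper_width: -0.0001
yaw 8.490484113259877 lever ang by yaw 98.49048411325988 radial 0.10975747446518598 tang -0.01758846608526302 z 0.04030840696409903 [ 0.48567554 -0.2326553  -0.90693557]
```

View pics/s7.png

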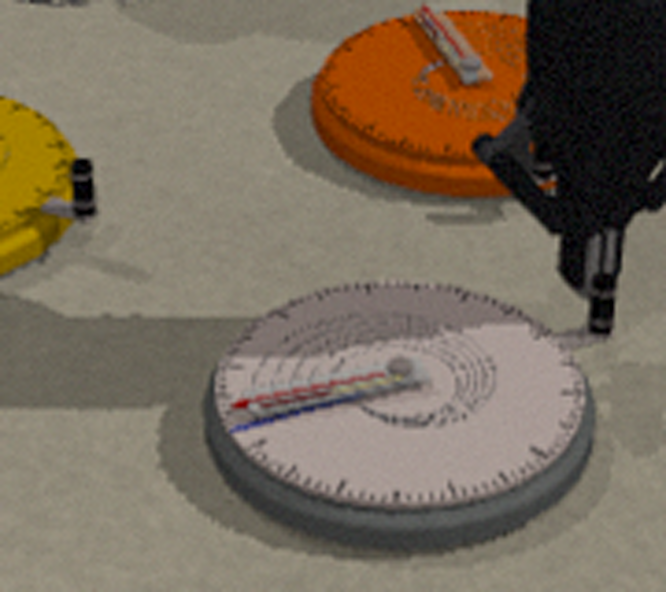

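View pics/t7.png

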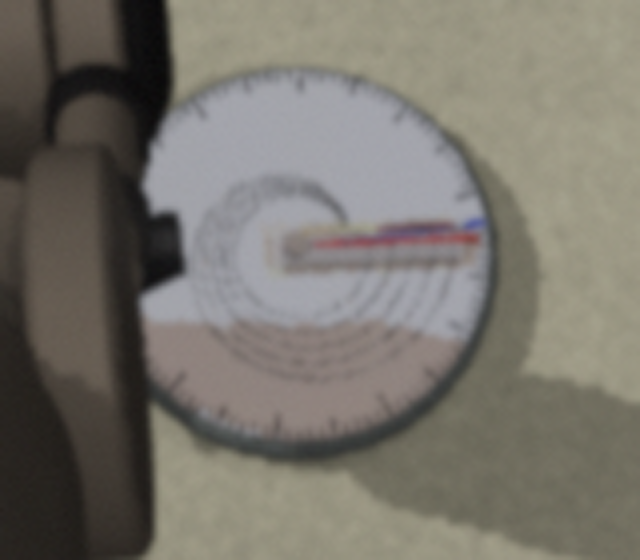

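```bash
python3 - <<'E'
from h import *
f=cams.grab_frame('top')
a=f['image'][210:250,330:380];cv2.imwrite('pics/z7.png',cv2.resize(a,None,fx=14,fy=14,interpolation=cv2.INTER_CUBIC))
# predicted pixel of the 80mm point for lines at given angles
c=np.array([.5808,.0356])
for A in (-78,-82,-86.7): print(A,proj(f,[[c[0]+.084*np.cos(np.radians(A)),c[1]+.084*np.sin(np.radians(A)),.0285],[c[0]+.08*np.cos(np.radians(A)),c[1]+.08*np.sin(np.radians(A)),.0345]]))
E
python3 tl.py 380 238 482 222 310 245 480 239; python3 bl.py 330 408 233 430 380 375 232 405
```

```text
-78 [[369.53701439 223.31272658]
 [367.70578672 222.75021851]]
-82 [[370.13614814 226.4030606 ]
 [368.27757376 225.71442171]]
-86.7 [[370.55393566 230.08174533]
 [368.67468746 229.24241154]]
top blue dir -79.72571192178313 about c [-81.20950045 -80.39092763]
hair dir -86.87478318809247 [-87.4674067  -86.91853894]
blue dir -84.45174469470848 about c [-72.97398818 -79.33961234]
hair dir -86.22287654462988 [-88.23920325 -86.45085452]
```

View pics/z7.png

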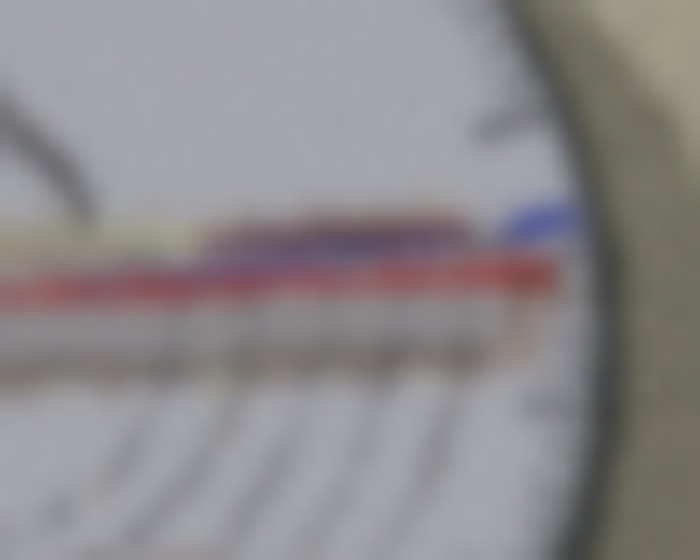

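The gap is about 5.7° (blue at -80.9°, hairline at -86.6°). I'll push 5.5° more, slowly.

```bash
python3 -m crank '[{"dx":2.9,"dy":-0.4,"dz":0,"spin":1.5},{"dx":2.9,"dy":-0.4,"dz":0,"spin":1.5},{"dx":1.9,"dy":-0.3,"dz":0,"spin":1},{"dx":1.9,"dy":-0.3,"dz":0,"spin":1},{"dx":1,"dy":-0.1,"dz":0,"spin":0.5},{"dx":0,"dy":0,"dz":0,"spin":0},{"dx":0,"dy":0,"dz":0,"spin":0}]'
python3 st.py 8
python3 - <<'E'
from h import *
f=cams.grab_frame('top')
a=f['image'][210:250,330:380];cv2.imwrite('pics/z8.png',cv2.resize(a,None,fx=14,fy=14,interpolation=cv2.INTER_CUBIC))
E
```

```text
time_s: 13.35
eef_pos: [0.5566, 0.1455, 0.0403]
tcp_rot: [0.0, 1.0, 0.026, 0.0]
wrist_force: [-0.2, 0.2, 0.1]
gripper_width: -0.0001
yaw 2.967624363652348 lever ang by yaw 92.96762436365235 radial 0.10979940094631994 tang -0.017490720093191088 z 0.040270454979020064 [-0.21300441  0.15294687  0.0645162 ]
```

View pics/s8.png

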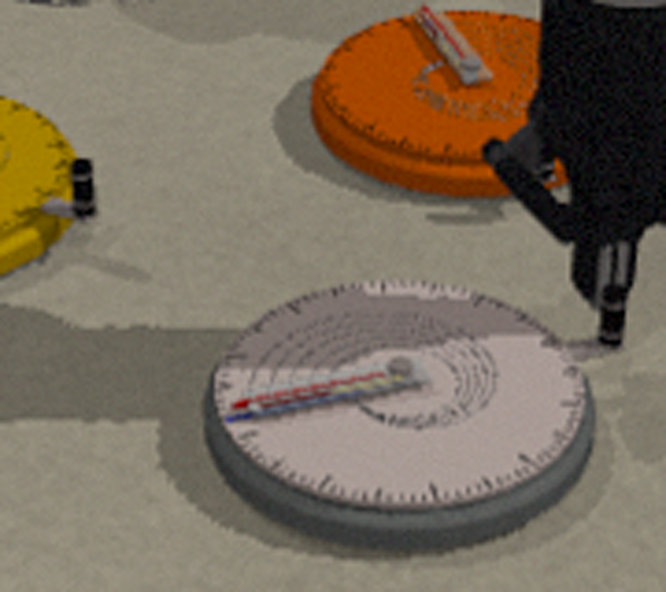

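View pics/z8.png

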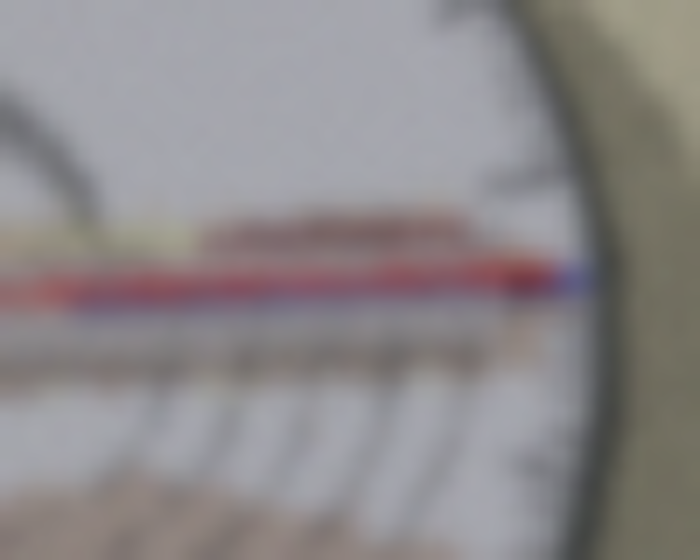

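Run:
```python
from h import *
f=cams.grab_frame('top');g=cams.grab_frame('scene')
for fr,n,r in((f,'top',(355,215,380,245)),(g,'scene',(285,250,305,275))):
    im=fr['image'].astype(float);b,gr,rd=im[...,0],im[...,1],im[...,2]
    x0,y0,x1,y1=r
    yy,xx=np.mgrid[y0:y1,x0:x1]
    for nm,w,z in(('blue',np.clip(b-rd-25,0,None),.0285),('red',np.clip(rd-np.maximum(b,gr)-40,0,None),.0345)):
        ws=w[y0:y1,x0:x1]
        if nm=='blue' : ws=ws*( (xx>=369) if n=='top' else (yy>=258))
        if nm=='red' and n=='top': ws=ws*(xx>=364)
        u=np.array([(xx*ws).sum(),(yy*ws).sum()])/ws.sum();p=plane(fr,u,z)
        for c in([.5808,.0356],[.5785,.0385]): print(n,nm,u,ws.sum(),ang(p,np.array(c)),np.linalg.norm(p-c))
cv2.imwrite('pics/zs8.png',cv2.resize(g['image'][240:280,280:330],None,fx=14,fy=14,interpolation=cv2.INTER_CUBIC))
```

```text
top blue [371.         229.55555556] 9.0 [-86.06078385] 0.08487213551220676
top blue [371.         229.55555556] 9.0 [-84.69559936] 0.08794825395850593
top red [365.675 229.   ] 40.0 [-86.19495632] 0.07469486763888214
top red [365.675 229.   ] 40.0 [-84.64578972] 0.07776953219074413
scene blue [293.85964912 262.4502924 ] 171.0 [-86.41499651] 0.07590052700275014
scene blue [293.85964912 262.4502924 ] 171.0 [-84.88084678] 0.07896697554005605
scene red [296.14842301 258.27643785] 539.0 [-88.27870688] 0.07109249422258772
scene red [296.14842301 258.27643785] 539.0 [-86.56804383] 0.07409329415385527
```

View pics/zs8.png

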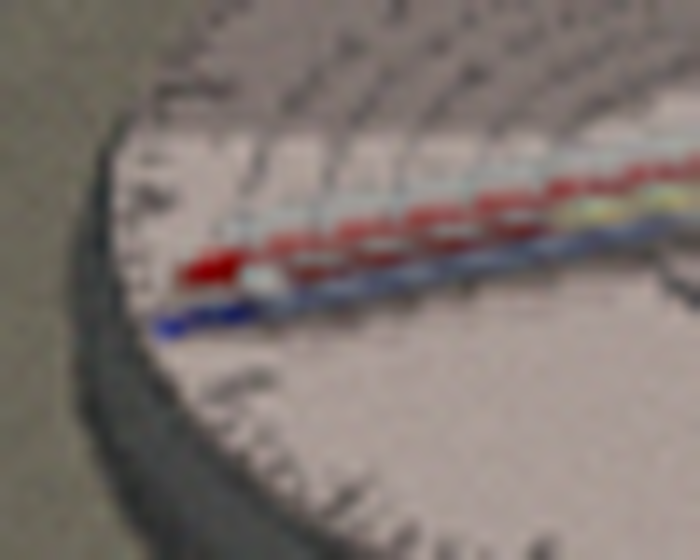

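Top puts the gap at 0.1–0.6° and scene at up to 1.7°, both short of the mark, so I'll nudge 0.6° more. After that I'll back straight off the pin and raise the arm.

```bash
python3 -m crank '[{"dx":0.7,"dy":0,"dz":0,"spin":0.3},{"dx":0.6,"dy":0,"dz":0,"spin":0.3},{"dx":0,"dy":0,"dz":0,"spin":0},{"dx":0,"dy":0,"dz":0,"spin":0}]'
python3 -m crank '[{"dx":-3,"dy":0,"dz":0,"spin":0},{"dx":-6,"dy":-3,"dz":0,"spin":0},{"dx":-8,"dy":-5,"dz":0,"spin":0},{"dx":-8,"dy":-5,"dz":-5,"spin":0},{"dx":0,"dy":-5,"dz":-30,"spin":0},{"dx":0,"dy":0,"dz":-40,"spin":0},{"dx":0,"dy":0,"dz":-40,"spin":0},{"dx":0,"dy":0,"dz":-40,"spin":0},{"dx":-30,"dy":-10,"dz":-20,"spin":0},{"dx":0,"dy":0,"dz":0,"spin":0}]'
python3 -m crank '[{"dx":-30,"dy":-25,"dz":0,"spin":0},{"dx":-30,"dy":-25,"dz":0,"spin":0},{"dx":-30,"dy":-25,"dz":0,"spin":0},{"dx":-20,"dy":-25,"dz":0,"spin":0},{"dx":0,"dy":-25,"dz":0,"spin":0},{"dx":0,"dy":-25,"dz":0,"spin":0},{"dx":0,"dy":0,"dz":0,"spin":0},{"dx":0,"dy":0,"dz":0,"spin":0}]'
python3 st.py 9
python3 - <<'E'
from h import *
f=cams.grab_frame('top');cv2.imwrite('pics/top9.png',f['image'])
a=f['image'][210:250,330:380];cv2.imwrite('pics/z9.png',cv2.resize(a,None,fx=14,fy=14,interpolation=cv2.INTER_CUBIC))
E
```

```text
time_s: 14.1
eef_pos: [0.5577, 0.1457, 0.0402]
tcp_rot: [0.0, 1.0, 0.021, -0.0]
wrist_force: [-0.7, 1.1, 0.2]
gripper_width: 0.0001
time_s: 15.35
eef_pos: [0.5007, 0.1723, 0.2175]
tcp_rot: [-0.0, 1.0, 0.021, 0.002]
wrist_force: [0.1, -0.9, 0.0]
gripper_width: 0.0003
time_s: 16.35
eef_pos: [0.3854, 0.3161, 0.2147]
tcp_rot: [0.001, 1.0, 0.021, -0.0]
wrist_force: [0.2, -0.1, -0.3]
gripper_width: -0.0
yaw 2.374364686244267 lever ang by yaw 92.37436468624426 radial 0.287105310096008 tang -0.18262057416036157 z 0.2147274863310285 [ 0.17717826 -0.05880832 -0.34023587]
```

View pics/top9.png

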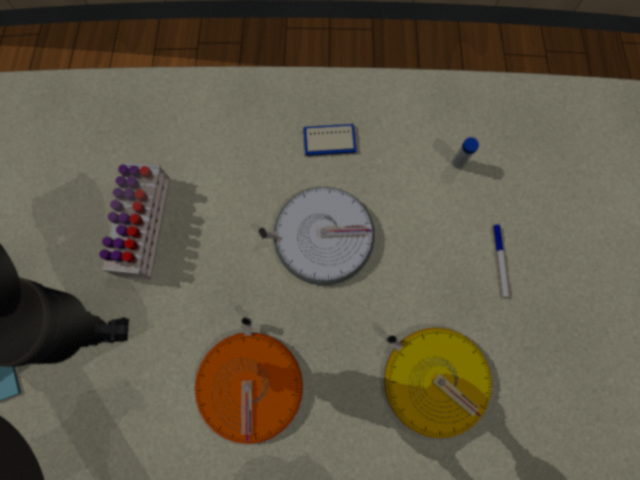

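View pics/z9.png

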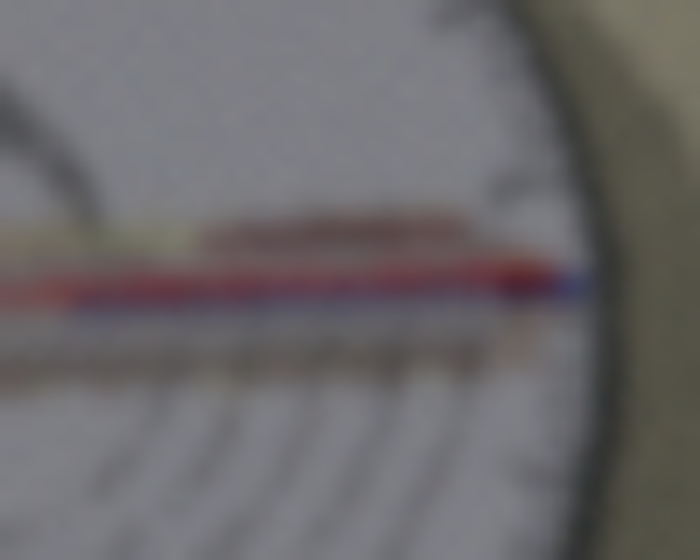

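View pics/t9.png

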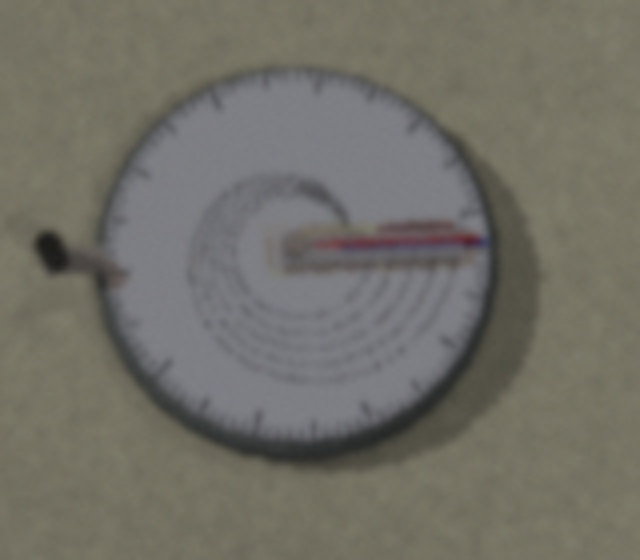

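View pics/s9.png

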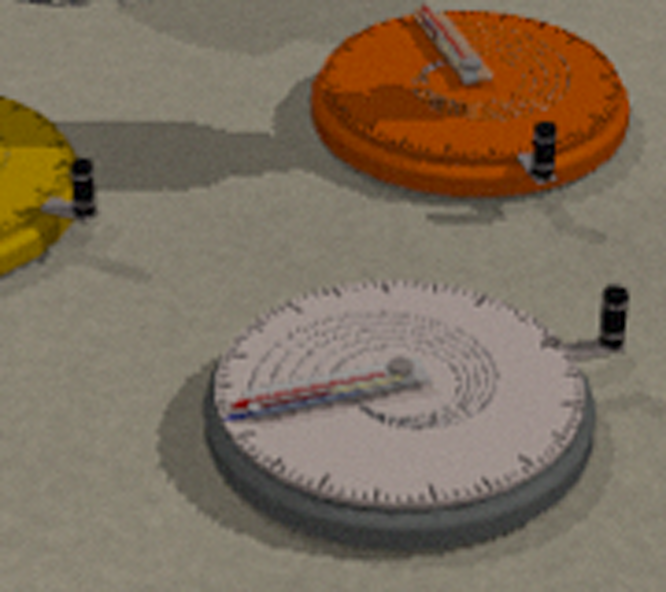

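```bash
python3 - <<'E'
from h import *
f=cams.grab_frame('top');g=cams.grab_frame('scene')
c=np.array([.5808,.0356]);p=plane(f,[(250+50.5/4-.5,170+245.5/4-.5)],.0575);print('top pin',p,ang(p,c)-180,np.linalg.norm(p-c))
c=np.array([.5785,.0385]);p=plane(g,[(230+616/3.7-.5,150+293/3.7-.5)],.0575);print('scene pin',p,ang(p,c)-180,np.linalg.norm(p-c))
a=cv2.imread('pics/scene0.png')
for r in((235,300,285,395),):
    y0,y1,x0,x1=r
    A=cv2.cvtColor(a[y0:y1,x0:x1],6).astype(np.float32);B=cv2.cvtColor(g['image'][y0:y1,x0:x1],6).astype(np.float32)
    print('scene shift px',cv2.phaseCorrelate(A,B,cv2.createHanningWindow(A.shape[::-1],cv2.CV_32F)))
E
python3 tl.py 340 244 485 242 310 245 480 239
python3 bl.py 330 398 230 417 380 375 232 405
```

```text
top pin [[0.57260086 0.14196989]] [-85.59227639] 0.10668541850374348
scene pin [[0.57437512 0.14620531]] [-87.80676706] 0.10778427079435392
scene shift px ((0.323330050523964, -0.10483707032275191), 0.512966885831621)
top blue dir -88.15106956289966 about c [-82.2053797  -86.76987171]
hair dir -86.87478318809247 [-87.4674067  -86.91853894]
blue dir -87.44288235808371 about c [-83.78359604 -85.91652703]
hair dir -86.22287654462988 [-88.23920325 -86.45085452]
```

```bash
python3 -c "
from rig import bot,job
print(bot.sense()['time_s']);print(job.sign_off())"
```

```text
16.7
the job is handed in; nothing more can be done
None
```

The dial is zeroed as far as my checks show: the blue 100 line lies under the red hairline, and I handed the job in at 16.7 s of the 54 s allowed. No verdict is reported.

**What I did:** I shut the fingers and pushed the lever pin with their outside, about 122° clockwise. The fingertips stayed 40 mm above the bench, over the dial face and clear of it. I then backed off and raised the arm well away.

**Last checks with the arm clear:**

| | Top camera | Scene camera |
|---|---|---|
| Blue line, outer end | -86.8° | -85.9° |
| Hairline tip | -86.9° | -86.5° |
| 100 line worked out from the lever pin | -85.6° | -87.8° |

- **Alignment:** The blue line's outer end reads within about 0.6° of the hairline in both cameras. The pin readings disagree by about 2° between cameras, on either side of the hairline. Every reading is within about 1.4°, against the 3.5° allowed.
- **Reader and needle:** The image shift over the reader in the scene camera was about 0.3 pixel, which is no visible movement. The needle tip was at the same pixels as before.
- **Force:** The wrist readings during the push stayed around 2 N or less, sampled only between moves.
- **Other items:** The rack, vial, sealant tray and pen look unmoved in the final top picture. I did not measure them.

My first move commands were refused, because each row needs all four numbers. Nothing moved because of that.

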